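Shim the rocking jewellery balance

TASK

The jewellery balance rocks because the rubber foot under its front left corner is worn short: gently push the dark wooden wedge along the bench, thin edge first, under that foot until it just fills the gap and the balance can no longer rock, without jacking the balance off level or shoving it out of its place. Then press down firmly with the fingertips on the corner of the housing above that foot to make sure it does not dip any more, and let go. Only push and press: do not pinch or pick up anything, and leave everything else on the bench where it is.

Things in the scene. Friction and masses are not known exactly. Their poses are not given: they have to be found in the camera images.
- balance: White jewellery balance with round glass shield, loose, 2.7 kg; housing 220 deep (x) x 180 wide (y), underside 20 mm, flat top 62 mm, shield knob 126 mm above the bench. Origin: at bench level under its middle; x from the front (display, towards the robot) to the rear, y left. Domed feet at x +-82, y +-62; the one at -82, +62 hangs short, so it stands on three and dips there under about 2 N.
- foot_tip (a point): The lowest point of the worn front left foot, a black rubber dome of radius 10 mm. It hangs 3.5 to 7 mm above the bench while the balance is level.
- corner: The front left corner of the balance's housing, a flat square 56 by 56 mm part of its white top, directly above the worn foot. Origin: at the middle of that square, on the top face; z points up. This is the place to press.
- wedge: Dark hardwood wedge with a red thick end, lying before the balance, 45 g: 120 mm long, 36 wide, 14 high falling evenly to 1.5 at the thin edge. Origin: middle of its underside; x to the thin edge (60 mm ahead); the upright red end, the face to push, is 60 mm behind. It points only roughly at the foot: steer it. 4 to 8 N of push seat it; beyond about 20 N it jacks up or slides the balance.
- wedge_face: The sloping top face of the wedge. Origin: middle of the thin edge, 1.5 mm above the wedge's underside; z points out of the sloping face, x down the slope to the thin edge. The height of the worn foot's tip along this z is the gap left between the wedge and the foot.
- bench_block: Steel bench block 65 x 65 x 22 mm, to the left of the wedge. Origin: middle of its underside. Leave alone.
- brass_weight: Brass knob weight, 28 mm across and 44 mm high, standing in front of the balance to the right of the wedge. Origin: middle of its underside. Leave alone.
- hammer: Hammer with a wooden handle, 230 mm long, lying on the left. Leave alone.
- pliers: Pliers with red handles, 160 mm long, lying on the left. Leave alone.
- ring_clamp: Light wooden ring clamp 125 x 24 x 24 mm with a brass band, lying on the right. Origin: middle of its underside. Leave alone.
- jar: Glass jar with a steel lid, 68 mm across and 75 mm high, standing on the left. Origin: middle of its underside. Leave alone.
- charcoal: Black charcoal soldering block 135 x 68 x 30 mm, lying on the right. Origin: middle of its underside. Leave alone.
Mind the look-alikes: they are no part of the job. What is meant by the wedge is not purple, and is the larger of those in its own colour.

How it is judged (in metres and radians):
On the way, in this order (a step that is already met when the one before it is completed fails the run):
1. the wedge fills the gap under the worn foot and the balance stands level (z of foot_tip in the frame of wedge_face below 0.0007 m and y of foot_tip in the frame of wedge_face between -0.015 and 0.015 m and x of foot_tip in the frame of wedge_face between -0.115 and -0.005 m and angle between balance's own z axis and vertical below 0.01 rad), for 0.2 s.
2. the fingers press on the corner above the worn foot with more than 4 N and the balance does not dip (contact force between the fingers and corner above 4 N and angle between balance's own z axis and vertical below 0.012 rad and z of foot_tip in the frame of wedge_face below 0.0007 m and y of foot_tip in the frame of wedge_face between -0.015 and 0.015 m and x of foot_tip in the frame of wedge_face between -0.115 and -0.005 m), for 0.2 s.
At the end, for the whole second after the job is handed in: The wedge lies flat on the bench with its sloping face under the worn foot (foot within 15 mm of the wedge's middle line) and less than 0.7 mm of gap left; the balance stands level within 0.57 degrees and it and its corner are within 12 mm of where they started; everything is at rest (all of step 1 and linear speed of each of wedge, balance below 0.005 m/s and height (world z) of wedge below 0.004 m and distance of each of balance, corner from where it was at the start of the episode below 0.012 m); the robot touches nothing.
It fails at once if the wedge is picked up (height (world z) of wedge above 0.012 m).
It fails at once if the balance is lifted or tipped up (height (world z) of balance above 0.012 m or angle between balance's own z axis and vertical above 0.1 rad).
It fails at once if the balance, or its front left corner, is shoved more than 12 mm from its place (distance of any of balance, corner from where it was at the start of the episode above 0.012 m).
It fails at once if the wedge is pinched or rammed with more than 35 N (contact force between the fingers and wedge above 35 N).
It fails at once if any other thing on the bench is moved by more than 20 mm (distance of any of bench_block, brass_weight, hammer, pliers, ring_clamp, jar, charcoal from where it was at the start of the episode above 0.02 m).
It also fails if it takes over 54 s, if anything falls off the work surface, if the arm or the gripper's body presses on something with over 40 N, if the wrist force passes 120 N, or if a joint passes its speed limit or range.

ROBOT

A 6-joint arm with a two-finger parallel gripper is mounted at the origin on the work surface. World frame = base frame: x ahead of the robot, y to its left, z up, the work surface at z = 0. Lengths are in m, angles in degrees, forces in N, time in s.
With the tool pointing down it reaches from about 0.4 to 0.825 m from the base axis. Payload 7 kg.
Tool frame: the origin (TCP) lies between the finger pads; the fingertips stand ctrl.nose_length ahead of it and the grasp point (between the pads) lies 2 mm behind it (ctrl.nose_length is the distance from the TCP to the fingertips, in m); z points along the fingers, y is the line along which they close (so a half turn about z gives the same grasp; the last joint's range is limited). The gripper opens to 88 mm and grips with 3 to 60 N. Pads are 19 mm wide; open, the fingers measure 130 mm over their backs; the gripper's body (78 mm by 193 mm) begins 47 mm behind the grasp point.
Start: joints at [90.132, 20.546, 0.682, 0, -70.136, -16.507], TCP at [0.19, 0.648, 0.222] pointing down, gripper open.
Joint ranges: [-176.03, 176.03], [-82.01, 121.73], [-58.28, 71.71], [-173.87, 95.51], [-174.79, -0.11], [-173.66, 173.66]. Speed limits (degrees/s): [136.94, 136.94, 172.46, 180, 180, 180].

INTERFACE

Orientations are given as [roll, pitch, yaw] about the fixed x, y, z axes, in that order (R = Rz(yaw) Ry(pitch) Rx(roll)).
In Python, from plant import ctrl gives the robot as it stands.
- The arm moves only by the tool apply_moves, never from a script. Its argument "commands" is a list of rows, each a list of 3 entries, a list of its own where there are three numbers: the shift along the world's x, y, z in cm, then the turn about the world's z in rad, then the closure, from 0 (fully open) to 1 (shut). In form: [[[x, y, z], turn, jaw], ...]. A call has 1 to 20 rows; each row is the pose to reach, as a shift and turn from the pose commanded when the call began; what a row does not reach only later rows make up. A row lasts 1/12 s, in which the tool goes at most 41.7 mm and 7.16 degrees, less where a joint would pass 70% of its speed; a pose out of reach is approached as far as the arm can. A call with a gripper value outside its range is refused whole. The fingers move at their own pace and stop on an object; the grip force is fixed at half the most. Time passes only in rows, so rows that repeat a pose let the fingers close. It gives the time, the measured TCP pose, the force, the opening and the grip force at its end, in the units of the state.
- ctrl.get_obs(): the state, without advancing time (a new reading comes with each control period).
- ctrl.snapshot(name): name is "scene" or "side" or "wrist"; returns a dict with "img" (480x640x3 uint8, red, green, blue), "fx", "fy", "cx", "cy" (pixels), "T" (4x4, takes a point from camera to world coordinates). Camera axes: x right, y up, looking along -z (the intrinsics and any distortion apply to the point x, -y, -z); pixel columns grow to the right and rows downward; lengths in m; the calibration is good to about 2 mm. A picture is of the moment at which its call begins. There is no depth.
- ctrl.close_job(): hands the job in; it is judged then, once.
Trained networks look in a picture, given as the dict that the camera call returned (one of the last four; its "shot" number tells which), for a name from the list of things; names that differ only in an ending like _2 or _b are one class to them, and where a whole thing is asked for, a point or a joint stands for the part that bears it (a point fixed in the world has none). Each returns a list of dicts, best first, with "score" (0 to 1); they miss things now and then, are a little off and sometimes report something else, mostly with a low value. They report only what shows in the picture. A call takes as long as a camera call. They do not tell look-alikes from the thing itself.
- ctrl.search_frame(picture, target): "at" ([column, row] in pixels, amid what is visible of it).
- ctrl.spot_point(picture, target): "at" ([column, row] in pixels: a listed point, or the origin of a listed thing).
The state is a dict: "clock": time; "joint_pos": joint angles; "qvel": joint speeds; "tau": joint torques, N m; "tool_pos": TCP position; "orientation": TCP orientation; "force": force on the tool from outside, world axes, zero at the start; "moment": the same for the moment, N m; "opening": finger opening in m; "gripper_force": force on a finger pad.
Only numpy, scipy, OpenCV 4.12 (cv2) and the standard library are available. Lean on these libraries where they do the work, as an engineer would, in place of code of your own. Each camera call takes 0.05 s, during which the arm holds its last target. There are 200 camera calls.

## Working session

There is one attempt and no reset: what is moved stays moved. The work goes in short steps, Python scripts to look and compute and a tool call to move; the robot and the scene stay as the last step left them, time stands still between calls to the robot, and variables do not carry over. Pictures are saved under pics/ and viewed, at most 10 in all, crops included, and the job is handed in when it is done.

Besides the shell and the picture viewer there is one more tool, called after "Call:" as name(argument=value, ...), one argument or row to a line, values as JSON. apply_moves: Moves the arm, as the interface text tells. Its arguments: {"type":"object","properties":{"commands":{"type":"array"}},"required":["commands"]}

```bash
mkdir -p pics; cat > h.py <<'E'
import numpy as np,cv2
from plant import ctrl
def ray(p,uv):
    T=np.array(p["T"]);d=np.array([(uv[0]-p["cx"])/p["fx"],-(uv[1]-p["cy"])/p["fy"],-1.])
    return T[:3,3],T[:3,:3]@d
def at(p,uv,z):
    o,d=ray(p,uv);return o+d*(z-o[2])/d[2]
def pix(p,X):
    T=np.array(p["T"]);c=T[:3,:3].T@(np.array(X)-T[:3,3])
    return [p["cx"]+p["fx"]*c[0]/-c[2],p["cy"]+p["fy"]*c[1]/c[2]]
def save(p,n):cv2.imwrite("pics/"+n+".png",p["img"][:,:,::-1])
E
python3 - <<'E'
from h import *
np.set_printoptions(precision=4,suppress=True)
print(ctrl.nose_length,ctrl.get_obs())
for c in("scene","side"):
    p=ctrl.snapshot(c);save(p,c)
    print(c,[k for k in p],np.array(p["T"])[:3,3])
    for n,z in(("wedge",0),("wedge_face",.0015),("foot_tip",.005),("corner",.062),("balance",0),("bench_block",0),("brass_weight",0)):
        for r in ctrl.spot_point(p,n)[:3]:print(n,round(r["score"],2),np.round(r["at"]),at(p,r["at"],z))
E
```

```text
0.017 {'clock': 0.0, 'joint_pos': array([ 90.1319,  20.5909,   0.6355,  -0.0201, -70.1336, -16.5063]), 'qvel': array([ 0.0088,  0.0739,  0.0528, -0.0349, -0.0672,  0.0695]), 'tau': array([  0.0001, -58.2722,  29.3058,   6.9973,   0.007 ,  -0.0001]), 'tool_pos': array([0.1902, 0.6472, 0.2211]), 'orientation': array([179.9093,  -0.0071, -16.3812]), 'force': array([ 0.6219, -0.2838,  0.0583]), 'moment': array([-0.0549, -0.0491,  0.0096]), 'gripper_force': 0.0, 'opening': 0.08766057166436057}
scene ['img', 'fx', 'fy', 'cx', 'cy', 'T', 'shot'] [ 1.3797 -0.2453  1.0939]
wedge 0.68 [267. 240.] [ 0.457  -0.0917  0.    ]
wedge 0.63 [307. 250.] [ 0.5182 -0.0027  0.    ]
wedge 0.55 [374. 288.] [0.6761 0.1187 0.    ]
wedge_face 0.46 [307. 249.] [ 0.5138 -0.0023  0.0015]
balance 0.84 [304. 324.] [ 0.7259 -0.0695  0.    ]
bench_block 0.97 [347. 242.] [0.5204 0.1023 0.    ]
bench_block 0.7 [484. 256.] [0.6612 0.4206 0.    ]
brass_weight 0.52 [263. 275.] [ 0.5618 -0.1276  0.    ]
side ['img', 'fx', 'fy', 'cx', 'cy', 'T', 'shot'] [ 0.1805 -0.8202  0.9181]
wedge 0.95 [333. 220.] [0.6831 0.1326 0.    ]
wedge 0.73 [295. 273.] [ 0.5125 -0.0005  0.    ]
wedge 0.69 [291. 306.] [ 0.4626 -0.0888  0.    ]
wedge_face 0.29 [359. 405.] [ 0.4763 -0.3707  0.0015]
wedge_face 0.23 [338. 299.] [ 0.5659 -0.1191  0.0015]
corner 0.7 [360. 403.] [ 0.4608 -0.3971  0.062 ]
balance 0.62 [386. 257.] [ 0.733  -0.0498  0.    ]
bench_block 0.85 [287. 242.] [0.5385 0.108  0.    ]
brass_weight 0.62 [338. 301.] [ 0.5623 -0.1234  0.    ]
```

View pics/scene.png

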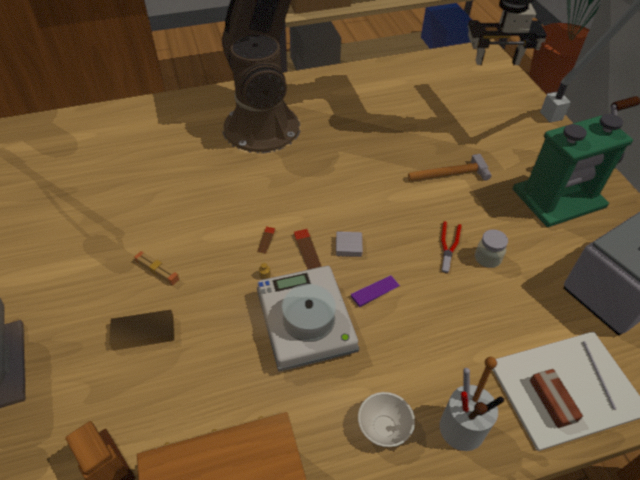

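View pics/side.png

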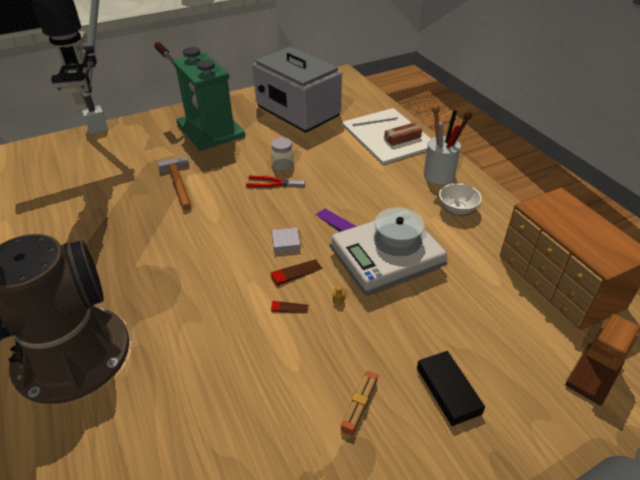

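The scene picture shows the brown wedge with its red end at (302,234) and thin edge near (317,267). Its smaller look-alike is at (267,240) and the purple one at (375,291). The balance's front left corner is near (330,268). I'll go above with the fingers shut and look from there.

Call:
apply_moves(
  commands=[
    [[0,0,4],0.1,1],
    [[2,-4,8],0.2,1],
    [[4,-8,8],0.29,1],
    [[6,-12,8],0.29,1],
    [[8,-16,8],0.29,1],
    [[10,-20,8],0.29,1],
    [[12,-24,8],0.29,1],
    [[14,-28,8],0.29,1],
    [[16,-32,8],0.29,1],
    [[18,-36,8],0.29,1],
    [[20,-40,8],0.29,1],
    [[22,-44,8],0.29,1],
    [[24,-48,8],0.29,1],
    [[26,-52,8],0.29,1],
    [[27,-56,8],0.29,1],
    [[28,-60,8],0.29,1],
    [[29,-64,8],0.29,1],
    [[29,-65,8],0.29,1],
    [[29,-65,8],0.29,1],
  ],
)

```text
clock: 2.38
tool_pos: [0.4806, -0.0061, 0.3023]
orientation: [180.0, -0.0, 0.1]
force: [0.1, 0.3, -0.8]
opening: 0.0006
gripper_force: 0.0
```

```bash
python3 - <<'E'
from h import *
np.set_printoptions(precision=4,suppress=True)
o=ctrl.get_obs();print(o["tool_pos"],o["orientation"],o["opening"],o["force"],o["clock"])
p=ctrl.snapshot("wrist");save(p,"w1");print(np.array(p["T"]))
for n,z in(("wedge",0),("wedge_face",.0015),("foot_tip",.005),("corner",.062),("balance",0)):
    for r in ctrl.spot_point(p,n)[:3]:print(n,round(r["score"],2),np.round(r["at"]),at(p,r["at"],z))
E
```

```text
[ 0.4806 -0.0061  0.3023] [179.9692  -0.0143   0.1231] 0.0005944220222967787 [ 0.1402  0.2807 -0.8476] 2.3833
[[ 0.0015  0.9594  0.2819  0.5571]
 [-1.      0.0015  0.0002 -0.005 ]
 [-0.0003 -0.2819  0.9594  0.4647]
 [ 0.      0.      0.      1.    ]]
wedge 0.85 [395. 211.] [ 0.4551 -0.0956  0.    ]
wedge 0.78 [317. 160.] [0.5175 0.0015 0.    ]
wedge 0.73 [203.   2.] [0.6844 0.1234 0.    ]
corner 0.56 [228. 144.] [0.5394 0.0916 0.062 ]
```

View pics/w1.png

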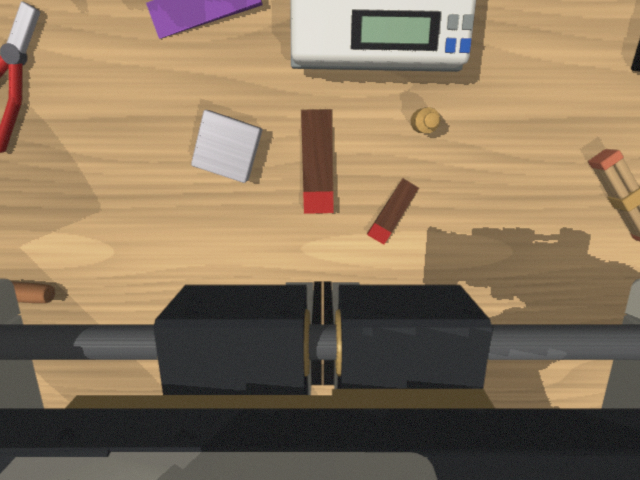

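The wrist view shows the wedge: red end at (318,212), thin edge at (317,110). The balance's front left corner is at (292,67), but the rear is cut off, so I'll look from further forward.

Call:
apply_moves(
  commands=[
    [[4,-1,3],0,1],
    [[8,-2,6],0,1],
    [[12,-3,8],0,1],
    [[12,-3,8],0,1],
    [[12,-3,8],0,1],
  ],
)

```text
clock: 3.1
tool_pos: [0.6041, -0.0317, 0.3829]
orientation: [180.0, -0.1, 0.3]
force: [-0.5, 0.4, -1.4]
opening: 0.0006
gripper_force: 0.0
```

```bash
python3 - <<'E'
from h import *
np.set_printoptions(precision=4,suppress=True)
o=ctrl.get_obs();print(o["tool_pos"],o["orientation"],o["force"])
p=ctrl.snapshot("wrist");im=p["img"].copy()
for n,z in(("wedge",0),("wedge_face",.0015),("foot_tip",.005),("corner",.062),("balance",0)):
    for r in ctrl.spot_point(p,n)[:3]:print(n,round(r["score"],2),np.round(r["at"]),at(p,r["at"],z))
hsv=cv2.cvtColor(im,cv2.COLOR_RGB2HSV)
# white
m=((hsv[:,:,1]<40)&(hsv[:,:,2]>170)).astype(np.uint8)
m=cv2.morphologyEx(m,cv2.MORPH_CLOSE,np.ones((9,9)));n,l,s,c=cv2.connectedComponentsWithStats(m)
k=1+np.argmax(s[1:,4]);b=cv2.minAreaRect(np.argwhere(l==k)[:,::-1].astype(np.float32));bx=cv2.boxPoints(b);print("bal",b)
for q in bx:print(q,at(p,q,.062))
# red/brown wedge
m=(((hsv[:,:,0]<10)|(hsv[:,:,0]>172))&(hsv[:,:,1]>100)&(hsv[:,:,2]<230)).astype(np.uint8)
m=cv2.morphologyEx(m,cv2.MORPH_OPEN,np.ones((3,3)));n,l,s,c=cv2.connectedComponentsWithStats(m)
for k in range(1,n):
    if s[k,4]>500:
        w=cv2.minAreaRect(np.argwhere(l==k)[:,::-1].astype(np.float32));print("w",s[k,4],w);wx=cv2.boxPoints(w)
        for q in wx:print(q,at(p,q,.0015),at(p,q,.014))
        cv2.polylines(im,[np.intp(wx)],True,(0,255,0),1)
cv2.polylines(im,[np.intp(bx)],True,(0,255,0),1)
p["img"]=im;save(p,"w2")
E
```

```text
[ 0.6041 -0.0317  0.3829] [179.9584  -0.0912   0.2905] [-0.5067  0.4259 -1.4199]
wedge 0.7 [362. 276.] [ 0.4592 -0.0926  0.    ]
wedge 0.65 [301. 239.] [0.5191 0.0007 0.    ]
wedge 0.56 [210. 125.] [0.6809 0.1236 0.    ]
wedge_face 0.29 [598. 155.] [ 0.6436 -0.4169  0.0015]
corner 0.52 [344.  93.] [ 0.7189 -0.0567  0.062 ]
balance 0.63 [344.  94.] [ 0.7219 -0.0601  0.    ]
bal ((352.5, 89.0), (178.0, 153.0), 90.0)
[276.   0.] [0.8157 0.0219 0.062 ]
[429.   0.] [ 0.8164 -0.1491  0.062 ]
[429. 178.] [ 0.6183 -0.1656  0.062 ]
[276. 178.] [0.6174 0.0278 0.062 ]
w 1344 ((45.20685577392578, 196.81808471679688), (37.981529235839844, 67.80136108398438), 24.227745056152344)
[ 13.9771 219.9397] [0.5465 0.4213 0.0015] [0.5495 0.4109 0.014 ]
[ 41.8004 158.1102] [0.6358 0.3625 0.0015] [0.6368 0.3535 0.014 ]
[ 76.4366 173.6965] [0.6143 0.3178 0.0015] [0.6158 0.3098 0.014 ]
[ 48.6133 235.526 ] [0.5229 0.3752 0.0015] [0.5265 0.3659 0.014 ]
```

View pics/w2.png

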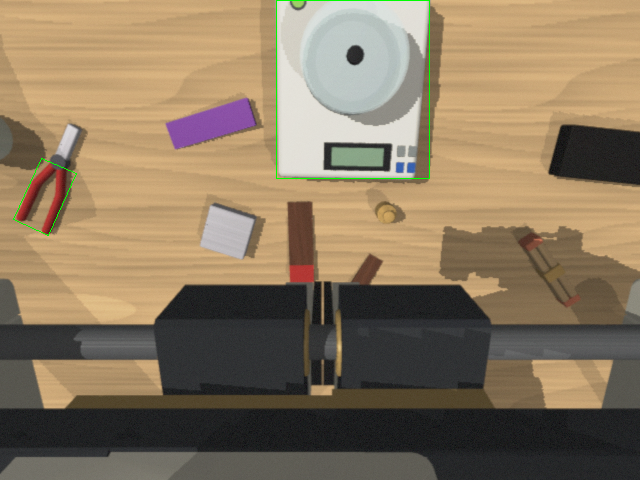

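```bash
python3 - <<'E'
import cv2
a=cv2.imread("pics/w1.png")[40:220,280:480]
cv2.imwrite("pics/c1.png",cv2.resize(a,None,fx=3.3,fy=3.3,interpolation=cv2.INTER_CUBIC))
b=cv2.imread("pics/w2.png")
g=b.astype(int)
for r in(20,60,100,140,165,170,174):print(r,[tuple(g[r,c]) for c in range(274,284,1)][::1]) if r in(60,140) else None
for r in(20,60,100,140,160):print(r,[int(g[r,c].sum()) for c in range(410,432)])
for c in(290,310,400):print(c,[int(g[r,c].sum()) for r in range(164,184)])
E
```

```text
60 [(np.int64(104), np.int64(144), np.int64(171)), (np.int64(109), np.int64(144), np.int64(171)), (np.int64(0), np.int64(255), np.int64(0)), (np.int64(182), np.int64(195), np.int64(198)), (np.int64(203), np.int64(214), np.int64(217)), (np.int64(208), np.int64(218), np.int64(220)), (np.int64(214), np.int64(222), np.int64(224)), (np.int64(216), np.int64(224), np.int64(226)), (np.int64(218), np.int64(226), np.int64(228)), (np.int64(218), np.int64(226), np.int64(228))]
140 [(np.int64(95), np.int64(131), np.int64(158)), (np.int64(95), np.int64(131), np.int64(159)), (np.int64(0), np.int64(255), np.int64(0)), (np.int64(135), np.int64(156), np.int64(170)), (np.int64(180), np.int64(191), np.int64(196)), (np.int64(203), np.int64(213), np.int64(216)), (np.int64(208), np.int64(216), np.int64(220)), (np.int64(214), np.int64(221), np.int64(223)), (np.int64(217), np.int64(225), np.int64(227)), (np.int64(217), np.int64(225), np.int64(227))]
20 [665, 663, 662, 661, 659, 661, 663, 663, 661, 660, 662, 665, 666, 665, 654, 622, 584, 525, 439, 255, 322, 321]
60 [423, 419, 420, 423, 419, 420, 413, 420, 419, 424, 415, 419, 406, 408, 379, 323, 301, 296, 291, 255, 291, 297]
100 [415, 411, 420, 421, 418, 433, 458, 528, 612, 570, 509, 414, 316, 306, 308, 319, 318, 313, 312, 255, 313, 312]
140 [658, 660, 660, 660, 643, 595, 517, 427, 320, 279, 289, 283, 283, 280, 279, 280, 282, 278, 282, 255, 284, 290]
160 [663, 660, 645, 606, 528, 453, 368, 300, 292, 304, 287, 300, 288, 295, 293, 296, 294, 297, 289, 255, 379, 470]
290 [665, 668, 668, 668, 665, 668, 665, 670, 662, 641, 603, 551, 479, 439, 255, 485, 489, 488, 485, 482]
310 [667, 663, 663, 669, 663, 667, 667, 662, 666, 650, 612, 578, 529, 393, 255, 305, 318, 451, 474, 478]
400 [325, 327, 333, 328, 329, 330, 320, 328, 395, 613, 654, 636, 608, 566, 255, 360, 298, 292, 298, 401]
```

View pics/c1.png

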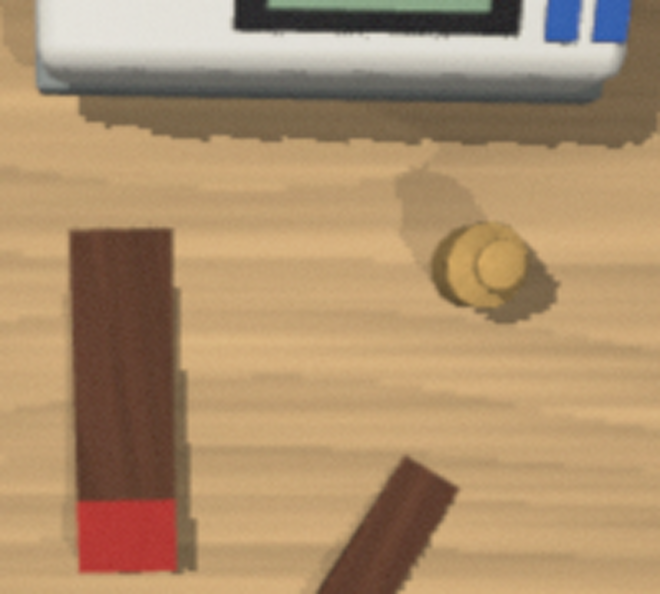

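```bash
python3 - <<'E'
from h import *
np.set_printoptions(precision=4,suppress=True)
s=ctrl.snapshot("wrist")
T1=np.array([[0.0015,.9594,.2819,.5571],[-1,.0015,.0002,-.005],[-.0003,-.2819,.9594,.4647],[0,0,0,1]])
p1=dict(s);p1["T"]=T1
f=lambda a:(280+a[0]/3.3,40+a[1]/3.3)
TL,TR,RL,RR=[at(p1,f(a),z) for a,z in(((70,230),.0015),((172,229),.0015),((80,572),.014),((176,572),.014))]
print("wedge",TL,TR,RL,RR,np.linalg.norm(TL-TR),np.linalg.norm(RL-RR),np.linalg.norm(TL-RL))
tip=(TL+TR)/2;end=(RL+RR)/2;d=tip-end;print("tip",tip,"end",end,"yaw",np.degrees(np.arctan2(d[1],d[0])))
for a in((38,92),(603,102)):print("bottom",at(p1,f(a),.02))
for a in((38,60),(630,70)):print("top",at(p1,f(a),.058))
# w2: left and right top edges, front edge
for q in((277,60),(278,140),(428,20),(416,140),(414.5,160)):print(q,at(s,q,.058),at(s,q,.02))
for q in((290,175.5),(400,178)):print("front",q,at(s,q,.05),at(s,q,.02))
E
```

```text
wedge [0.5748 0.0193 0.0015] [ 0.5752 -0.0163  0.0015] [0.4553 0.0167 0.014 ] [ 0.4554 -0.0185  0.014 ] 0.03564714888558217 0.035206586941447064 0.12013480023875682
tip [0.575  0.0015 0.0015] end [ 0.4554 -0.0009  0.014 ] yaw 1.1666565564294453
bottom [0.6168 0.0282 0.02  ]
bottom [ 0.614  -0.1563  0.02  ]
top [0.6204 0.0252 0.058 ]
top [ 0.6179 -0.1504  0.058 ]
(277, 60) [0.7494 0.0233 0.058 ] [0.7551 0.0275 0.02  ]
(278, 140) [0.6586 0.0247 0.058 ] [0.6573 0.029  0.02  ]
(428, 20) [ 0.792  -0.1499  0.058 ] [ 0.801  -0.1592  0.02  ]
(416, 140) [ 0.6595 -0.1461  0.058 ] [ 0.6582 -0.1551  0.02  ]
(414.5, 160) [ 0.6351 -0.146   0.058 ] [ 0.6319 -0.1551  0.02  ]
front (290, 175.5) [0.614  0.0113 0.05  ] [0.6102 0.0138 0.02  ]
front (400, 178) [ 0.6115 -0.1309  0.05  ] [ 0.6076 -0.137   0.02  ]
```

Foot estimate is (0.643, −0.001) and the wedge axis passes within about 4 mm of it. I'll come down behind the red end at x = 0.455.

Call:
apply_moves(
  commands=[
    [[-4,1,-1],0,1],
    [[-8,2,-2],0,1],
    [[-12,3,-3],0,1],
    [[-16,3.1,-5],0,1],
    [[-17.9,3.1,-8],0,1],
    [[-17.9,3.1,-12],0,1],
    [[-17.9,3.1,-16],0,1],
    [[-17.9,3.1,-20],0,1],
    [[-17.9,3.1,-24],0,1],
    [[-17.9,3.1,-28],0,1],
    [[-17.9,3.1,-31],0,1],
    [[-17.9,3.1,-31],0,1],
    [[-17.9,3.1,-31],0,1],
  ],
)

```text
clock: 4.53
tool_pos: [0.4204, -0.0018, 0.0719]
orientation: [179.9, 0.2, 0.3]
force: [0.4, -0.8, 0.3]
opening: 0.0002
gripper_force: 0.0
```

```bash
python3 - <<'E'
from h import *
o=ctrl.get_obs();print(o["tool_pos"],o["orientation"],o["force"],o["clock"])
E
```

```text
[ 0.42036657 -0.00179171  0.07190937] [1.79904405e+02 1.50466796e-01 2.84821624e-01] [ 0.38117897 -0.78806026  0.26108096] 4.5333
```

Call:
apply_moves(
  commands=[
    [[0,0,-2.5],0,1],
    [[0,0,-4.4],0,1],
    [[0,0,-5.0],0,1],
    [[0,0,-5.0],0,1],
    [[1,0.05,-5.0],0,1],
    [[1.7,0.05,-5.0],0,1],
    [[2.1,0.05,-5.0],0,1],
    [[2.4,0.05,-5.0],0,1],
    [[2.7,0.05,-5.0],0,1],
    [[3.0,0.05,-5.0],0,1],
    [[3.3,0.05,-5.0],0,1],
    [[3.6,0.05,-5.0],0,1],
    [[4.0,0.05,-5.0],0,1],
    [[4.4,0.05,-5.0],0,1],
    [[4.8,0.05,-5.0],0,1],
    [[5.2,0.05,-5.0],0,1],
    [[5.6,0.05,-5.0],0,1],
    [[6.0,0.05,-5.0],0,1],
    [[6.0,0.05,-5.0],0,1],
  ],
)

```text
clock: 6.12
tool_pos: [0.4822, -0.0008, 0.0221]
orientation: [180.0, -0.0, 0.2]
force: [-0.1, -0.0, -0.1]
opening: 0.0003
gripper_force: 0.0
```

```bash
python3 - <<'E'
from h import *
o=ctrl.get_obs();print(o["tool_pos"],o["orientation"],o["force"],o["clock"])
p=ctrl.snapshot("wrist");save(p,"w3");print(np.round(p["T"],4))
E
```

```text
[ 0.48224299 -0.00080406  0.02205498] [ 1.79999500e+02 -2.45362983e-02  2.45545201e-01] [-0.09838861 -0.02923945 -0.09386845] 6.1167
[[ 3.700e-03  9.595e-01  2.818e-01  5.588e-01]
 [-1.000e+00  3.800e-03  3.000e-04  4.000e-04]
 [-8.000e-04 -2.818e-01  9.595e-01  1.845e-01]
 [ 0.000e+00  0.000e+00  0.000e+00  1.000e+00]]
```

View pics/w3.png

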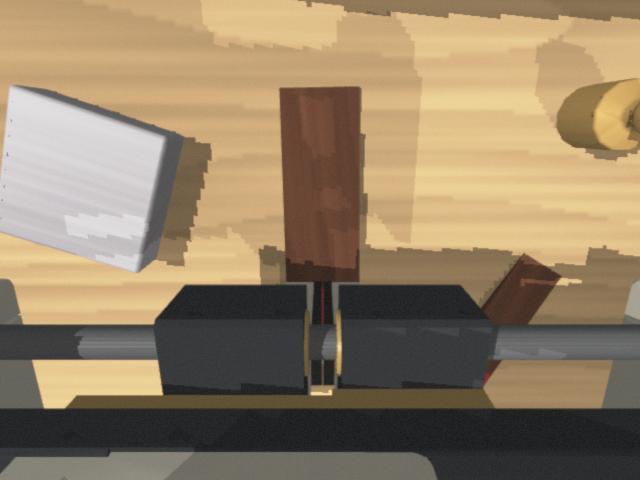

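The thin edge shows at (280..361, 88), square to the push and central. I'll carry on to just short of contact, then go in small steps.

Call:
apply_moves(
  commands=[
    [[0.4,0,0],0,1],
    [[0.8,0,0],0,1],
    [[1.2,0,0],0,1],
    [[1.6,0,0],0,1],
    [[2.0,0,0],0,1],
    [[2.4,0,0],0,1],
    [[2.8,0,0],0,1],
    [[3.2,0,0],0,1],
    [[3.6,0,0],0,1],
    [[4.0,0,0],0,1],
    [[4.3,0,0],0,1],
    [[4.4,0,0],0,1],
    [[4.5,0,0],0,1],
    [[4.5,0,0],0,1],
  ],
)

```text
clock: 7.33
tool_pos: [0.5264, -0.0009, 0.022]
orientation: [180.0, 0.0, 0.2]
force: [0.5, -0.1, -0.1]
opening: 0.0005
gripper_force: 0.0
```

Call:
apply_moves(
  commands=[
    [[0.1,0,0],0,1],
    [[0.2,0,0],0,1],
    [[0.3,0,0],0,1],
    [[0.4,0,0],0,1],
    [[0.4,0,0],0,1],
  ],
)

```text
clock: 7.75
tool_pos: [0.5305, -0.0009, 0.0221]
orientation: [-180.0, -0.0, 0.2]
force: [1.6, 0.5, 0.1]
opening: 0.0006
gripper_force: 0.0
```

Call:
apply_moves(
  commands=[
    [[0.1,0,0],0,1],
    [[0.2,0,0],0,1],
    [[0.3,0,0],0,1],
    [[0.4,0,0],0,1],
    [[0.4,0,0],0,1],
  ],
)

```text
clock: 8.17
tool_pos: [0.5346, -0.0009, 0.0221]
orientation: [180.0, -0.0, 0.2]
force: [-0.4, -0.5, 0.6]
opening: 0.0005
gripper_force: 0.0
```

Call:
apply_moves(
  commands=[
    [[0.1,0,0],0,1],
    [[0.2,0,0],0,1],
    [[0.3,0,0],0,1],
    [[0.3,0,0],0,1],
  ],
)

```text
clock: 8.5
tool_pos: [0.5376, -0.0009, 0.0221]
orientation: [-180.0, -0.0, 0.2]
force: [0.2, 0.2, 0.3]
opening: 0.0006
gripper_force: 0.0
```

Call:
apply_moves(
  commands=[
    [[0.1,0,0],0,1],
    [[0.2,0,0],0,1],
    [[0.3,0,0],0,1],
    [[0.3,0,0],0,1],
  ],
)

```text
clock: 8.83
tool_pos: [0.5405, -0.0009, 0.0221]
orientation: [180.0, -0.0, 0.2]
force: [0.5, 0.3, 0.3]
opening: 0.0005
gripper_force: 0.0
```

Call:
apply_moves(
  commands=[
    [[0.1,0,0],0,1],
    [[0.2,0,0],0,1],
    [[0.3,0,0],0,1],
    [[0.3,0,0],0,1],
  ],
)

```text
clock: 9.17
tool_pos: [0.5436, -0.0009, 0.0221]
orientation: [180.0, -0.0, 0.2]
force: [-0.1, -0.5, 0.3]
opening: 0.0005
gripper_force: 0.0
```

Call:
apply_moves(
  commands=[
    [[0.1,0,0],0,1],
    [[0.2,0,0],0,1],
    [[0.2,0,0],0,1],
  ],
)

```text
clock: 9.42
tool_pos: [0.5455, -0.0009, 0.0221]
orientation: [180.0, -0.0, 0.2]
force: [0.0, 0.4, -0.1]
opening: 0.0008
gripper_force: 0.0
```

Call:
apply_moves(
  commands=[
    [[0.1,0,0],0,1],
    [[0.2,0,0],0,1],
    [[0.2,0,0],0,1],
  ],
)

```text
clock: 9.67
tool_pos: [0.5476, -0.0009, 0.0221]
orientation: [180.0, -0.0, 0.2]
force: [0.0, 0.9, -0.3]
opening: 0.0005
gripper_force: 0.0
```

Call:
apply_moves(
  commands=[
    [[0.1,0,0],0,1],
    [[0.2,0,0],0,1],
    [[0.2,0,0],0,1],
  ],
)

```text
clock: 9.92
tool_pos: [0.5496, -0.0009, 0.0221]
orientation: [-180.0, -0.0, 0.2]
force: [0.2, 0.7, -0.0]
opening: 0.0004
gripper_force: 0.0
```

Call:
apply_moves(
  commands=[
    [[0.1,0,0],0,1],
    [[0.2,0,0],0,1],
    [[0.2,0,0],0,1],
  ],
)

```text
clock: 10.17
tool_pos: [0.5516, -0.0009, 0.0221]
orientation: [-180.0, -0.0, 0.2]
force: [-0.5, -0.2, -0.4]
opening: 0.0003
gripper_force: 0.0
```

Call:
apply_moves(
  commands=[
    [[0.1,0,0],0,1],
    [[0.2,0,0],0,1],
    [[0.2,0,0],0,1],
  ],
)

```text
clock: 10.42
tool_pos: [0.5535, -0.0009, 0.0221]
orientation: [180.0, -0.0, 0.2]
force: [0.9, -0.3, 1.3]
opening: 0.0007
gripper_force: 0.0
```

Call:
apply_moves(
  commands=[
    [[0.1,0,0],0,1],
    [[0.2,0,0],0,1],
    [[0.2,0,0],0,1],
  ],
)

```text
clock: 10.67
tool_pos: [0.5556, -0.0009, 0.0221]
orientation: [-180.0, -0.0, 0.2]
force: [0.3, 0.1, -0.2]
opening: 0.0
gripper_force: 0.0
```

Call:
apply_moves(
  commands=[
    [[0.1,0,0],0,1],
    [[0.2,0,0],0,1],
    [[0.2,0,0],0,1],
  ],
)

```text
clock: 10.92
tool_pos: [0.5575, -0.0009, 0.0221]
orientation: [180.0, -0.0, 0.2]
force: [0.4, 0.1, 0.2]
opening: 0.0002
gripper_force: 0.0
```

Call:
apply_moves(
  commands=[
    [[0.1,0,0],0,1],
    [[0.2,0,0],0,1],
    [[0.2,0,0],0,1],
  ],
)

```text
clock: 11.17
tool_pos: [0.5595, -0.0009, 0.0221]
orientation: [180.0, -0.0, 0.2]
force: [0.3, 0.4, -0.9]
opening: 0.0005
gripper_force: 0.0
```

Call:
apply_moves(
  commands=[
    [[0.1,0,0],0,1],
    [[0.2,0,0],0,1],
    [[0.2,0,0],0,1],
  ],
)

```text
clock: 11.42
tool_pos: [0.5615, -0.0009, 0.0221]
orientation: [180.0, -0.0, 0.2]
force: [-0.6, -0.1, -0.1]
opening: 0.0001
gripper_force: 0.0
```

Call:
apply_moves(
  commands=[
    [[0.1,0,0],0,1],
    [[0.2,0,0],0,1],
    [[0.2,0,0],0,1],
  ],
)

```text
clock: 11.67
tool_pos: [0.5636, -0.0009, 0.0221]
orientation: [-180.0, -0.0, 0.2]
force: [0.6, -0.1, 0.5]
opening: 0.0004
gripper_force: 0.0
```

```bash
python3 - <<'E'
from h import *
o=ctrl.get_obs();print(o["tool_pos"],o["force"],o["clock"])
p=ctrl.snapshot("side");s=ctrl.snapshot("scene")
a=cv2.resize(p["img"][200:330,240:460],None,fx=3,fy=3,interpolation=cv2.INTER_CUBIC)
w=ctrl.snapshot("wrist")["img"]
b=cv2.resize(w[0:330,150:490],None,fx=.38,fy=.38)
a[:b.shape[0],-b.shape[1]:]=b
cv2.imwrite("pics/s2.png",a[:,:,::-1])
E
```

```text
[ 0.56356376 -0.00087775  0.02209297] [ 0.55558744 -0.08150632  0.52648107] 11.6667
```

View pics/s2.png

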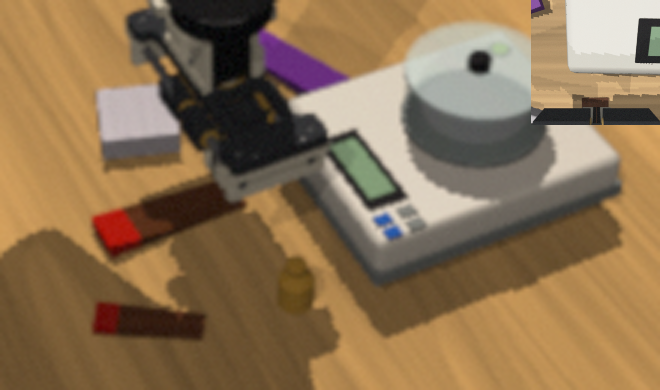

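```bash
python3 - <<'E'
from h import *
np.set_printoptions(precision=4,suppress=True)
p=ctrl.snapshot("side");w=ctrl.snapshot("wrist")
q=dict(w);q["T"]=np.array([[.0037,.9595,.2818,.5588],[-1,.0038,.0003,.0004],[-.0008,-.2818,.9595,.1845],[0,0,0,1]])
print("w3 tip",at(q,(280,88),.0015),at(q,(361,87),.0015))
print("red end side",at(p,(240+118/3,200+230/3),.012), "wedge vis top edge", at(p,(240+240/3,200+200/3),.01))
o=ctrl.get_obs()["tool_pos"]
for dz in(-.017,0,.045):print(dz,pix(p,o+[0,0,dz]), (np.array(pix(p,o+[0,0,dz]))-[240,200])*3)
print(pix(w,o+[0,0,-.017]))
save(w,"w4")
E
```

```text
w3 tip [0.575  0.0195 0.0015] [ 0.5756 -0.0168  0.0015]
red end side [ 0.4702 -0.0045  0.012 ] wedge vis top edge [ 0.5703 -0.0165  0.01  ]
-0.017 [np.float64(314.5179468344281), np.float64(264.9305082881516)] [223.5538 194.7915]
0 [np.float64(314.3986889563835), np.float64(259.9033467550587)] [223.1961 179.71  ]
0.045 [np.float64(314.0723980124657), np.float64(246.14897422423235)] [222.2172 138.4469]
[np.float64(324.29033416248944), np.float64(282.6758694015123)]
```

View pics/w4.png

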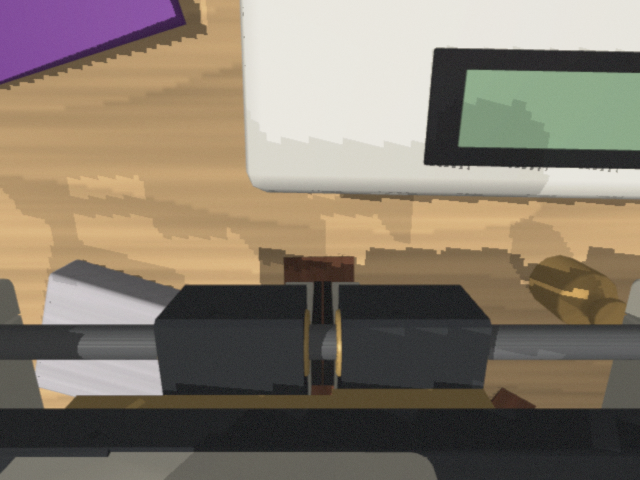

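The red end is still at its original place: the closed fingers passed over the wedge, so the closed fingertips sit higher than assumed. I'll go back behind it and feel for the bench.

Call:
apply_moves(
  commands=[
    [[0,0,2],0,1],
    [[-3.5,0,2],0,1],
    [[-7,0,2],0,1],
    [[-10.5,0,2],0,1],
    [[-14,0,2],0,1],
    [[-14.7,0,2],0,1],
    [[-14.7,0,1],0,1],
    [[-14.7,0,0],0,1],
    [[-14.7,0,-0.2],0,1],
    [[-14.7,0,-0.3],0,1],
    [[-14.7,0,-0.4],0,1],
    [[-14.7,0,-0.4],0,1],
  ],
)

```text
clock: 12.92
tool_pos: [0.4165, -0.0009, 0.0182]
orientation: [180.0, -0.0, 0.2]
force: [0.1, -0.8, -0.1]
opening: 0.0009
gripper_force: 0.0
```

Call:
apply_moves(
  commands=[
    [[0,0,-0.1],0,1],
    [[0,0,-0.2],0,1],
    [[0,0,-0.2],0,1],
  ],
)

```text
clock: 13.17
tool_pos: [0.4164, -0.0009, 0.016]
orientation: [-180.0, -0.0, 0.2]
force: [0.0, -0.2, -0.5]
opening: 0.0005
gripper_force: 0.0
```

Call:
apply_moves(
  commands=[
    [[0,0,-0.1],0,1],
    [[0,0,-0.2],0,1],
    [[0,0,-0.2],0,1],
  ],
)

```text
clock: 13.42
tool_pos: [0.4162, -0.001, 0.0139]
orientation: [180.0, 0.0, 0.2]
force: [0.4, 0.8, 0.8]
opening: 0.0003
gripper_force: 0.0
```

Call:
apply_moves(
  commands=[
    [[0,0,-0.1],0,1],
    [[0,0,-0.2],0,1],
    [[0,0,-0.2],0,1],
  ],
)

```text
clock: 13.67
tool_pos: [0.4162, -0.001, 0.0119]
orientation: [180.0, 0.0, 0.2]
force: [0.6, 0.7, -1.0]
opening: 0.0006
gripper_force: 0.0
```

Call:
apply_moves(
  commands=[
    [[0,0,-0.1],0,1],
    [[0,0,-0.2],0,1],
    [[0,0,-0.2],0,1],
  ],
)

```text
clock: 13.92
tool_pos: [0.4162, -0.0009, 0.0099]
orientation: [180.0, 0.0, 0.2]
force: [-0.6, 0.1, -0.0]
opening: 0.0005
gripper_force: 0.0
```

Call:
apply_moves(
  commands=[
    [[0,0,-0.1],0,1],
    [[0,0,-0.2],0,1],
    [[0,0,-0.2],0,1],
  ],
)

```text
clock: 14.17
tool_pos: [0.4162, -0.001, 0.0079]
orientation: [180.0, 0.0, 0.2]
force: [-0.5, -0.2, 1.2]
opening: 0.0006
gripper_force: 0.0
```

Call:
apply_moves(
  commands=[
    [[0,0,-0.1],0,1],
    [[0,0,-0.15],0,1],
    [[0,0,-0.15],0,1],
  ],
)

```text
clock: 14.42
tool_pos: [0.4162, -0.0009, 0.0064]
orientation: [180.0, 0.0, 0.2]
force: [0.3, -0.2, -0.5]
opening: 0.0003
gripper_force: 0.0
```

Call:
apply_moves(
  commands=[
    [[0,0,-0.1],0,1],
    [[0,0,-0.15],0,1],
    [[0,0,-0.15],0,1],
  ],
)

```text
clock: 14.67
tool_pos: [0.4162, -0.0009, 0.005]
orientation: [180.0, 0.0, 0.2]
force: [-0.2, -0.6, 0.6]
opening: 0.0006
gripper_force: 0.0
```

Call:
apply_moves(
  commands=[
    [[0,0,-0.1],0,1],
    [[0,0,-0.15],0,1],
    [[0,0,-0.15],0,1],
  ],
)

```text
clock: 14.92
tool_pos: [0.4163, -0.0009, 0.0035]
orientation: [180.0, 0.0, 0.2]
force: [0.4, 0.7, 0.3]
opening: 0.0004
gripper_force: 0.0
```

Call:
apply_moves(
  commands=[
    [[0,0,-0.1],0,1],
    [[0,0,-0.15],0,1],
    [[0,0,-0.15],0,1],
  ],
)

```text
clock: 15.17
tool_pos: [0.4163, -0.0009, 0.0019]
orientation: [180.0, 0.0, 0.2]
force: [0.1, -0.5, 0.7]
opening: 0.0006
gripper_force: 0.0
```

Call:
apply_moves(
  commands=[
    [[0,0,-0.1],0,1],
    [[0,0,-0.15],0,1],
    [[0,0,-0.15],0,1],
  ],
)

```text
clock: 15.42
tool_pos: [0.4162, -0.0009, 0.0004]
orientation: [180.0, 0.0, 0.2]
force: [-0.4, -1.2, 0.2]
opening: 0.0006
gripper_force: 0.0
```

```bash
python3 - <<'E'
from h import *
np.set_printoptions(precision=4,suppress=True)
o=ctrl.get_obs();print({k:o[k] for k in("tool_pos","orientation","force","clock","joint_pos")},ctrl.nose_length)
p=ctrl.snapshot("side");s=ctrl.snapshot("scene")
a=cv2.resize(p["img"][170:330,200:360],None,fx=3.7,fy=3.7,interpolation=cv2.INTER_CUBIC)
t=o["tool_pos"]
for X in(t,t+[0,0,-.017]):
    u=(np.array(pix(p,X))-[200,170])*3.7;print(u);cv2.circle(a,tuple(np.intp(u)),3,(0,255,0),-1)
cv2.imwrite("pics/s3.png",a[:,:,::-1])
E
```

```text
{'tool_pos': array([ 0.4162, -0.0009,  0.0004]), 'orientation': array([179.9952,   0.0096,   0.244 ]), 'force': array([-0.4319, -1.2278,  0.1588]), 'clock': 15.4167, 'joint_pos': array([ 27.3102,  13.2249, -46.7679,  -0.0001, -30.0179,  62.9338])} 0.017
[213.4231 431.9635]
[215.7933 450.1246]
```

View pics/s3.png

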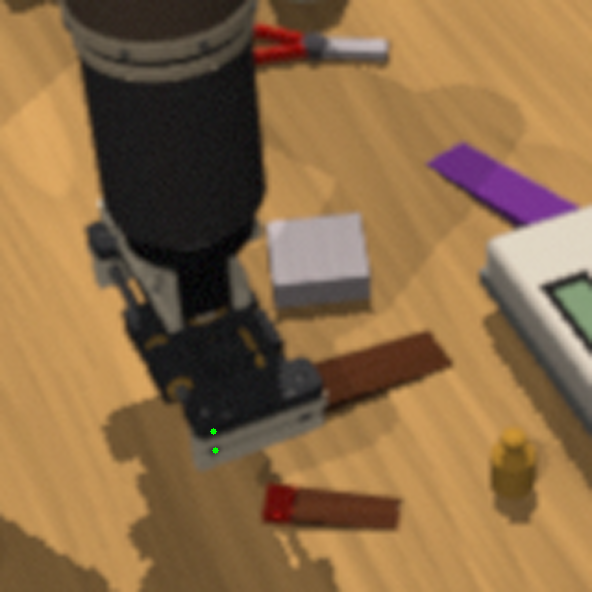

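The side view shows the gripper body hiding the fingers. The bench, wedge and small wedge are undisturbed. I'll use the known finger width in the wrist view to judge tip depth.

```bash
python3 - <<'E'
from h import *
np.set_printoptions(precision=1,suppress=True)
w=ctrl.snapshot("wrist");t=ctrl.get_obs()["tool_pos"];T=np.array(w["T"]);print(w["fx"])
print("cam rel",T[:3,3]-t)
for h in(-.03,-.02,-.01,0,.01,.017):
    print(h,[np.array(pix(w,t+[dx,dy,-h])) for dx,dy in((.0095,.021),(-.0095,.021),(.0095,-.021),(.0095,0))])
g=cv2.cvtColor(w["img"],cv2.COLOR_RGB2GRAY)
for r in range(262,300,2):print(r,g[r,280:366:3])
E
```

```text
381.01746144561963
cam rel [0.1 0.  0.2]
-0.03 [array([270.1, 308. ]), array([271.8, 351.4]), array([379.8, 308.4]), array([324.9, 308.2])]
-0.02 [array([273.3, 296.8]), array([274.8, 338. ]), array([376.2, 297.1]), array([324.8, 297. ])]
-0.01 [array([276.2, 286.8]), array([277.5, 326. ]), array([373.1, 287.2]), array([324.6, 287. ])]
0 [array([278.7, 278. ]), array([279.9, 315.3]), array([370.3, 278.3]), array([324.5, 278.1])]
0.01 [array([281., 270.]), array([282. , 305.7]), array([367.8, 270.4]), array([324.4, 270.2])]
0.017 [array([282.5, 265. ]), array([283.4, 299.6]), array([366.2, 265.3]), array([324.4, 265.1])]
262 [182 181 180 181 183 181 183 180 178 180 180 179 182 182 178 181 180 179
 180 181 181 181 112 112 127 127 125 124 125]
264 [176 176 180 183 179 181 179 181 179 181 180 180 178 181 181 179 180 181
 180 180 180 181 111 121 124 124 127 126 124]
266 [107 105 127 127 131 147 175 174 176 178 182 181 180 180 178 181 181 180
 178 182 180 178 110 123 125 125 126 125 123]
268 [101 100 104 101  99 100 105 104 105 127 147 179 175 174 174 174 177 178
 177 175 181 177 111 123 1
[... 1164 characters left out ...]
 38  90 110  88  27  22  81  27  22  69
 109 102  40  43  43  40  39  38  38  36  39]
290 [ 36  40  41  36  42  38  33  36  36  94 108  79  29  30  79  30  30  65
 108 102  37  42  38  36  33  40  35  37  36]
292 [ 36  42  34  35  36  40  35  35  35  95 106  74  30  31  78  31  26  60
 109 103  32  39  44  35  37  39  38  35  40]
294 [ 34  35  37  37  38  38  37  42  40  97 108  66  32  27  86  30  28  51
 106 100  42  38  36  40  39  37  38  37  37]
296 [ 38  34  40  35  37  39  44  37  33  96 104  62  30  32  90  29  19  49
 102 102  42  38  38  39  38  37  39  33  33]
298 [ 39  32  36  35  41  39  36  42  29  91 105  50  33  30  88  28  28  42
 103 101  41  41  37  40  37  35  40  37  34]
```

The tips show at about TCP height, so closed tips are roughly 4 mm above the bench now. The first pass cleared the wedge for that reason. Pushing at this height.

Call:
apply_moves(
  commands=[
    [[1,0,0],0,1],
    [[1.8,0,0],0,1],
    [[2.2,0,0],0,1],
    [[2.5,0,0],0,1],
    [[2.8,0,0],0,1],
    [[3.1,0,0],0,1],
    [[3.4,0,0],0,1],
    [[3.8,0,0],0,1],
    [[4.2,0,0],0,1],
    [[4.6,0,0],0,1],
    [[5.0,0,0],0,1],
    [[5.4,0,0],0,1],
    [[5.8,0,0],0,1],
    [[6.2,0,0],0,1],
    [[6.4,0,0],0,1],
    [[6.5,0,0],0,1],
    [[6.5,0,0],0,1],
  ],
)

```text
clock: 16.98
tool_pos: [0.4815, -0.0009, 0.0005]
orientation: [-180.0, -0.0, 0.2]
force: [-0.2, 0.4, 0.1]
opening: 0.0005
gripper_force: 0.0
```

```bash
cat >> h.py <<'E'
def edge(w):
    # wedge's visible outline: brown pixels ahead of the fingers
    h=cv2.cvtColor(w["img"],cv2.COLOR_RGB2HSV).astype(int);im=w["img"].astype(int)
    m=((im[:,:,0]<150)&(im[:,:,0]-im[:,:,2]>25)&(im[:,:,1]*1.0/np.maximum(im[:,:,0],1)<.66)).astype(np.uint8);m[281:]=0
    m[:,:200]=0;m[:,440:]=0
    n,l,s,c=cv2.connectedComponentsWithStats(m);k=1+np.argmax(s[1:,4]);return s[k],l==k
E
python3 - <<'E'
from h import *
np.set_printoptions(precision=4,suppress=True)
o=ctrl.get_obs();print(o["tool_pos"])
w=ctrl.snapshot("wrist");s,m=edge(w);print(s)
for r in range(s[1],s[1]+s[3],max(1,s[3]//6)):
    c=np.flatnonzero(m[r]);print(r,c.min(),c.max(),at(w,(c.min(),r),.0015),at(w,(c.max(),r),.0015))
save(w,"w5")
E
```

```text
[ 0.4815 -0.0009  0.0005]
[ 277    0   68   88 2046]
0 281 312 [0.603  0.0159 0.0015] [0.6031 0.0044 0.0015]
14 290 316 [0.5984 0.0127 0.0015] [0.5984 0.0029 0.0015]
28 278 336 [0.5936 0.0173 0.0015] [ 0.5937 -0.0047  0.0015]
42 279 331 [0.5888 0.0171 0.0015] [ 0.5889 -0.0029  0.0015]
56 279 334 [0.5839 0.0172 0.0015] [ 0.584  -0.0041  0.0015]
70 279 343 [0.5789 0.0174 0.0015] [ 0.579  -0.0076  0.0015]
84 301 334 [0.5738 0.0088 0.0015] [ 0.5739 -0.0042  0.0015]
```

The wedge now moves: it reaches the top of the frame, and its left side at y ≈ 0.017 puts its axis near y ≈ −0.001. Continuing.

Call:
apply_moves(
  commands=[
    [[0.3,0,0],0,1],
    [[0.7,0,0],0,1],
    [[1.1,0,0],0,1],
    [[1.5,0,0],0,1],
    [[1.9,0,0],0,1],
    [[2.3,0,0],0,1],
    [[2.7,0,0],0,1],
    [[3.1,0,0],0,1],
    [[3.5,0,0],0,1],
    [[3.9,0,0],0,1],
    [[4.2,0,0],0,1],
    [[4.4,0,0],0,1],
    [[4.5,0,0],0,1],
    [[4.5,0,0],0,1],
  ],
)

```text
clock: 18.2
tool_pos: [0.5265, -0.0009, 0.0005]
orientation: [180.0, -0.0, 0.2]
force: [0.5, 0.3, 0.1]
opening: 0.0002
gripper_force: 0.0
```

Call:
apply_moves(
  commands=[
    [[0.1,0,0],0,1],
    [[0.2,0,0],0,1],
    [[0.3,0,0],0,1],
    [[0.3,0,0],0,1],
  ],
)

```text
clock: 18.53
tool_pos: [0.5295, -0.0009, 0.0006]
orientation: [-180.0, -0.0, 0.2]
force: [0.3, 0.4, 0.0]
opening: 0.0003
gripper_force: 0.0
```

```bash
python3 - <<'E'
from h import *
np.set_printoptions(precision=4,suppress=True)
o=ctrl.get_obs();print(o["tool_pos"],o["force"])
w=ctrl.snapshot("wrist");g=w["img"].astype(int)
for r in(180,190,200,210,230,250,270):
    print(r,[int(g[r,c,0]) for c in range(264,380,4)])
for col in(200,230,260,400):
    print(col,[int(g[r,col].sum()) for r in range(40,130,4)])
E
```

```text
[ 0.5295 -0.0009  0.0006] [0.2719 0.4332 0.0252]
180 [182, 180, 180, 179, 93, 85, 89, 95, 98, 94, 97, 96, 96, 96, 95, 89, 91, 107, 107, 105, 106, 103, 103, 100, 104, 101, 101, 100, 101]
190 [177, 175, 177, 180, 93, 88, 88, 92, 96, 94, 98, 95, 95, 97, 95, 93, 91, 90, 92, 104, 108, 101, 98, 100, 105, 105, 101, 101, 102]
200 [184, 185, 183, 184, 95, 88, 86, 89, 94, 91, 94, 96, 96, 97, 99, 91, 91, 88, 95, 96, 106, 104, 102, 97, 103, 103, 102, 106, 104]
210 [197, 195, 197, 197, 102, 89, 89, 91, 88, 94, 97, 96, 96, 99, 95, 93, 91, 87, 89, 99, 95, 92, 91, 88, 92, 92, 106, 111, 116]
230 [186, 186, 185, 183, 178, 171, 171, 166, 168, 168, 167, 167, 167, 171, 169, 169, 170, 168, 167, 166, 167, 170, 168, 171, 169, 167, 108, 102, 109]
250 [189, 191, 189, 187, 178, 174, 173, 168, 172, 171, 170, 169, 169, 167, 168, 168, 170, 167, 169, 166, 174, 190, 185, 189, 191, 189, 107, 109, 107]
270 [102, 100, 102, 101, 123, 164, 168, 168, 167, 171, 171, 169, 168, 170, 169, 169, 147, 93, 94, 95, 95, 98, 93, 91, 96, 95, 129, 128, 130]
200 [444, 441, 441, 438, 442, 438, 420, 429, 433, 428, 438, 445, 466, 476, 489, 476, 471, 451, 446, 447, 447, 458, 460]
230 [638, 635, 628, 602, 576, 527, 445, 488, 438, 432, 436, 446, 461, 474, 485, 473, 467, 455, 453, 447, 443, 450, 456]
260 [701, 704, 695, 678, 659, 632, 597, 557, 498, 361, 337, 330, 451, 338, 336, 474, 459, 452, 449, 447, 444, 453, 453]
400 [700, 700, 695, 680, 661, 642, 617, 585, 543, 461, 393, 331, 324, 265, 228, 265, 269, 256, 249, 266, 257, 257, 448]
```

The red block is now visible at cols 279–367, centred ahead of the fingers. Stepping in.

Call:
apply_moves(
  commands=[
    [[0.1,0,0],0,1],
    [[0.2,0,0],0,1],
    [[0.3,0,0],0,1],
    [[0.3,0,0],0,1],
  ],
)

```text
clock: 18.92
tool_pos: [0.5326, -0.0009, 0.0006]
orientation: [-180.0, -0.0, 0.2]
force: [-0.0, -0.4, 0.9]
opening: 0.0002
gripper_force: 0.0
```

Call:
apply_moves(
  commands=[
    [[0.1,0,0],0,1],
    [[0.2,0,0],0,1],
    [[0.2,0,0],0,1],
  ],
)

```text
clock: 19.17
tool_pos: [0.5345, -0.0009, 0.0006]
orientation: [180.0, -0.0, 0.2]
force: [0.4, -0.6, -0.4]
opening: 0.0008
gripper_force: 0.1
```

Call:
apply_moves(
  commands=[
    [[0.1,0,0],0,1],
    [[0.2,0,0],0,1],
    [[0.2,0,0],0,1],
  ],
)

```text
clock: 19.42
tool_pos: [0.5366, -0.0009, 0.0006]
orientation: [180.0, -0.0, 0.2]
force: [0.2, 0.8, 1.2]
opening: 0.0007
gripper_force: 0.0
```

Call:
apply_moves(
  commands=[
    [[0.1,0,0],0,1],
    [[0.2,0,0],0,1],
    [[0.2,0,0],0,1],
  ],
)

```text
clock: 19.67
tool_pos: [0.5386, -0.0009, 0.0006]
orientation: [-180.0, -0.0, 0.2]
force: [0.5, 0.9, 0.2]
opening: 0.0004
gripper_force: 0.0
```

Call:
apply_moves(
  commands=[
    [[0.1,0,0],0,1],
    [[0.2,0,0],0,1],
    [[0.2,0,0],0,1],
  ],
)

```text
clock: 19.92
tool_pos: [0.5406, -0.0009, 0.0006]
orientation: [-180.0, -0.0, 0.2]
force: [0.6, 0.9, 0.1]
opening: 0.0003
gripper_force: 0.0
```

Call:
apply_moves(
  commands=[
    [[0.1,0,0],0,1],
    [[0.2,0,0],0,1],
    [[0.2,0,0],0,1],
  ],
)

```text
clock: 20.17
tool_pos: [0.5426, -0.0009, 0.0006]
orientation: [180.0, -0.0, 0.2]
force: [-0.2, -0.2, 0.1]
opening: 0.0005
gripper_force: 0.0
```

Call:
apply_moves(
  commands=[
    [[0.1,0,0],0,1],
    [[0.2,0,0],0,1],
    [[0.2,0,0],0,1],
  ],
)

```text
clock: 20.42
tool_pos: [0.5446, -0.0009, 0.0006]
orientation: [-180.0, -0.0, 0.2]
force: [0.7, 0.2, -0.6]
opening: 0.0004
gripper_force: 0.0
```

Call:
apply_moves(
  commands=[
    [[0.1,0,0],0,1],
    [[0.2,0,0],0,1],
    [[0.2,0,0],0,1],
  ],
)

```text
clock: 20.67
tool_pos: [0.5465, -0.0008, 0.0006]
orientation: [-180.0, -0.0, 0.2]
force: [-0.2, -0.3, 0.5]
opening: 0.0006
gripper_force: 0.0
```

Call:
apply_moves(
  commands=[
    [[0.1,0,0],0,1],
    [[0.2,0,0],0,1],
    [[0.2,0,0],0,1],
  ],
)

```text
clock: 20.92
tool_pos: [0.5486, -0.0009, 0.0006]
orientation: [-180.0, -0.0, 0.2]
force: [-1.1, -0.2, -0.1]
opening: 0.0005
gripper_force: 0.0
```

Call:
apply_moves(
  commands=[
    [[0.1,0,0],0,1],
    [[0.2,0,0],0,1],
    [[0.2,0,0],0,1],
  ],
)

```text
clock: 21.17
tool_pos: [0.5506, -0.0009, 0.0006]
orientation: [-180.0, -0.0, 0.2]
force: [0.9, 0.6, -0.1]
opening: 0.0003
gripper_force: 0.0
```

Call:
apply_moves(
  commands=[
    [[0.1,0,0],0,1],
    [[0.2,0,0],0,1],
    [[0.2,0,0],0,1],
  ],
)

```text
clock: 21.42
tool_pos: [0.5526, -0.0009, 0.0006]
orientation: [-180.0, -0.0, 0.2]
force: [0.2, -0.6, -0.8]
opening: 0.0003
gripper_force: 0.0
```

Call:
apply_moves(
  commands=[
    [[0.1,0,0],0,1],
    [[0.2,0,0],0,1],
    [[0.2,0,0],0,1],
  ],
)

```text
clock: 21.67
tool_pos: [0.554, -0.001, 0.0005]
orientation: [180.0, 0.0, 0.2]
force: [-1.3, 0.1, 1.5]
opening: 0.0002
gripper_force: 0.9
```

Call:
apply_moves(
  commands=[
    [[0.1,0,0],0,1],
    [[0.2,0,0],0,1],
    [[0.2,0,0],0,1],
  ],
)

```text
clock: 21.92
tool_pos: [0.5555, -0.0012, 0.0004]
orientation: [180.0, 0.1, 0.2]
force: [-5.0, 0.6, 5.1]
opening: 0.0007
gripper_force: 2.6
```

```bash
python3 - <<'E'
from h import *
w=ctrl.snapshot("wrist");g=w["img"].astype(int);print(ctrl.get_obs()["tool_pos"])
m=(g[:,:,0]>80)&(g[:,:,1]<60)
print([(r,int(np.flatnonzero(m[r,250:400]).min())+250,int(np.flatnonzero(m[r,250:400]).max())+250) for r in range(200,290,10) if m[r,250:400].any()])
# balance front-left silhouette on top: brightness along columns/rows
print([int(g[r,300].sum()) for r in range(120,200,4)]);print([int(g[60,c].sum()) for c in range(225,265,3)])
E
```

```text
[ 5.55470115e-01 -1.17185966e-03  4.30281068e-04]
[(200, 282, 366), (210, 281, 365), (220, 283, 357), (230, 282, 366), (240, 282, 355), (250, 282, 364), (260, 282, 365), (270, 282, 365), (280, 281, 365)]
[691, 694, 693, 693, 691, 694, 695, 693, 695, 693, 674, 649, 620, 584, 452, 201, 202, 198, 208, 188]
[529, 638, 635, 638, 637, 641, 644, 644, 642, 693, 690, 691, 692, 694]
```

Contact at about 5 N: the wedge is meeting the foot. One millimetre more.

Call:
apply_moves(
  commands=[
    [[0.05,0,0],0,1],
    [[0.1,0,0],0,1],
    [[0.1,0,0],0,1],
    [[0.1,0,0],0,1],
  ],
)

```text
clock: 22.3
tool_pos: [0.5561, -0.0012, 0.0004]
orientation: [180.0, 0.1, 0.2]
force: [-6.6, 0.5, 5.3]
opening: 0.0006
gripper_force: 3.2
```

Call:
apply_moves(
  commands=[
    [[0.05,0,0],0,1],
    [[0.1,0,0],0,1],
    [[0.1,0,0],0,1],
    [[0.1,0,0],0,1],
  ],
)

```text
clock: 22.63
tool_pos: [0.5567, -0.0013, 0.0003]
orientation: [180.0, 0.2, 0.2]
force: [-6.8, 0.4, 5.9]
opening: 0.0004
gripper_force: 3.8
```

Seated at about 7 N. I'll back off, rise, turn to keep the gripper body clear of the shield, and go above the corner.

Call:
apply_moves(
  commands=[
    [[-0.3,0,0],0,1],
    [[-1,0,0],0,1],
    [[-3,0,0],0,1],
    [[-4,0,2],-0.08,1],
    [[-4,0,6],-0.2,1],
    [[-4,0,10],-0.32,1],
    [[-1,0,11],-0.44,1],
    [[2,0,11],-0.56,1],
    [[5,0.3,11],-0.64,1],
    [[7,0.4,11],-0.64,1],
    [[7.9,0.4,10.5],-0.64,1],
    [[7.9,0.4,10],-0.64,1],
    [[7.9,0.4,10],-0.64,1],
  ],
)

```text
clock: 23.72
tool_pos: [0.6359, 0.0029, 0.0985]
orientation: [179.9, 0.1, -36.4]
force: [-0.2, -0.9, -0.4]
opening: 0.0005
gripper_force: 0.0
```

```bash
python3 - <<'E'
from h import *
np.set_printoptions(precision=4,suppress=True)
o=ctrl.get_obs();print(o["tool_pos"],o["orientation"],o["force"],o["clock"])
p=ctrl.snapshot("scene");q=ctrl.snapshot("side")
for c in(p,q):
  for n,z in(("wedge",0),("balance",0),("brass_weight",0)):
    for r in ctrl.spot_point(c,n)[:3]:print(n,round(r["score"],2),np.round(r["at"]),at(c,r["at"],z))
a=cv2.resize(q["img"][180:310,240:460],None,fx=2.2,fy=2.2,interpolation=cv2.INTER_CUBIC)
b=cv2.resize(p["img"][220:380,230:390],None,fx=1.78,fy=1.78,interpolation=cv2.INTER_CUBIC)
out=np.zeros((286,800,3),np.uint8);out[:286,:484]=a[:286];out[:285,500:785]=b[:285]
cv2.imwrite("pics/fin.png",out[:,:,::-1])
E
```

```text
[0.6359 0.0029 0.0985] [179.8965   0.1162 -36.4434] [-0.1509 -0.905  -0.4071] 23.7167
wedge 0.69 [375. 289.] [0.6788 0.1217 0.    ]
wedge 0.58 [264. 244.] [ 0.465  -0.1025  0.    ]
balance 0.71 [306. 327.] [ 0.7343 -0.0662  0.    ]
brass_weight 0.51 [265. 274.] [ 0.561  -0.1225  0.    ]
wedge 0.94 [291. 307.] [ 0.4605 -0.0904  0.    ]
wedge 0.62 [337. 260.] [ 0.6233 -0.005   0.    ]
wedge 0.37 [332. 221.] [0.6774 0.1291 0.    ]
balance 0.62 [385. 256.] [ 0.7321 -0.0474  0.    ]
brass_weight 0.34 [287. 183.] [0.6404 0.3396 0.    ]
```

View pics/fin.png

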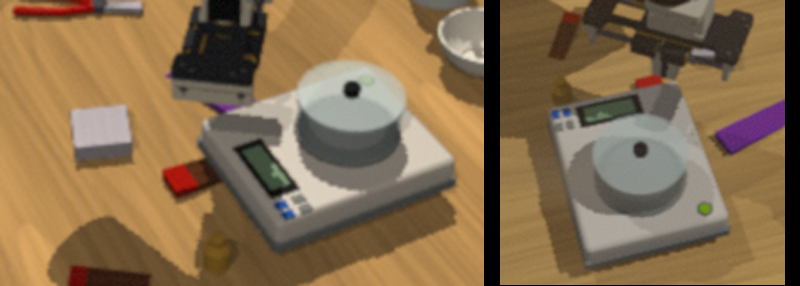

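The wedge sits under the front left corner, and the fingers hang above that corner, clear of the shield. Pressing in small steps.

Call:
apply_moves(
  commands=[
    [[0.2,0,-0.5],0,1],
    [[0.2,0,-1.3],0,1],
    [[0.2,0,-1.6],0,1],
    [[0.2,0,-1.9],0,1],
    [[0.2,0,-2.2],0,1],
    [[0.2,0,-2.5],0,1],
    [[0.2,0,-2.8],0,1],
    [[0.2,0,-3.1],0,1],
    [[0.2,0,-3.3],0,1],
    [[0.2,0,-3.3],0,1],
  ],
)

```text
clock: 24.95
tool_pos: [0.639, 0.003, 0.067]
orientation: [180.0, 0.0, -36.4]
force: [-0.2, 0.4, -0.3]
opening: 0.0003
gripper_force: 0.0
```

Call:
apply_moves(
  commands=[
    [[0,0,-0.15],0,1],
    [[0,0,-0.3],0,1],
    [[0,0,-0.3],0,1],
  ],
)

```text
clock: 25.2
tool_pos: [0.6392, 0.0031, 0.0644]
orientation: [180.0, 0.0, -36.4]
force: [-0.6, 0.2, -1.2]
opening: 0.0004
gripper_force: 0.0
```

Call:
apply_moves(
  commands=[
    [[0,0,-0.1],0,1],
    [[0,0,-0.2],0,1],
    [[0,0,-0.2],0,1],
  ],
)

```text
clock: 25.45
tool_pos: [0.6392, 0.0031, 0.0624]
orientation: [180.0, 0.0, -36.4]
force: [0.3, 0.2, -0.9]
opening: 0.0006
gripper_force: 0.0
```

Call:
apply_moves(
  commands=[
    [[0,0,-0.1],0,1],
    [[0,0,-0.2],0,1],
    [[0,0,-0.2],0,1],
  ],
)

```text
clock: 25.7
tool_pos: [0.6392, 0.0031, 0.0603]
orientation: [180.0, 0.0, -36.4]
force: [-0.7, -0.1, 0.4]
opening: 0.0006
gripper_force: 0.0
```

Call:
apply_moves(
  commands=[
    [[0,0,-0.1],0,1],
    [[0,0,-0.15],0,1],
    [[0,0,-0.15],0,1],
  ],
)

```text
clock: 25.95
tool_pos: [0.6392, 0.0031, 0.0589]
orientation: [180.0, 0.0, -36.4]
force: [0.6, 0.9, -0.2]
opening: 0.0004
gripper_force: 0.0
```

Call:
apply_moves(
  commands=[
    [[0,0,-0.1],0,1],
    [[0,0,-0.1],0,1],
  ],
)

```text
clock: 26.12
tool_pos: [0.6392, 0.0031, 0.0579]
orientation: [180.0, 0.0, -36.4]
force: [-0.0, 0.5, 0.2]
opening: 0.0006
gripper_force: 0.0
```

Call:
apply_moves(
  commands=[
    [[0,0,-0.1],0,1],
    [[0,0,-0.1],0,1],
  ],
)

```text
clock: 26.28
tool_pos: [0.6394, 0.0031, 0.0572]
orientation: [-180.0, -0.0, -36.4]
force: [-0.1, -0.2, 1.7]
opening: 0.0002
gripper_force: 0.6
```

Call:
apply_moves(
  commands=[
    [[0,0,-0.05],0,1],
    [[0,0,-0.1],0,1],
    [[0,0,-0.1],0,1],
  ],
)

```text
clock: 26.53
tool_pos: [0.6394, 0.0032, 0.057]
orientation: [-180.0, -0.0, -36.4]
force: [-2.9, 0.5, 8.0]
opening: 0.0003
gripper_force: 4.0
```

Call:
apply_moves(
  commands=[
    [[0,0,-0.05],0,1],
    [[0,0,-0.05],0,1],
    [[0,0,-0.05],0,1],
  ],
)

```text
clock: 26.78
tool_pos: [0.6395, 0.0032, 0.057]
orientation: [-180.0, -0.0, -36.4]
force: [-4.0, 0.5, 11.3]
opening: 0.0002
gripper_force: 5.6
```

It is stiff: 11 N with no dip. Hold, then let go.

Call:
apply_moves(
  commands=[
    [[0,0,0],0,1],
    [[0,0,0],0,1],
    [[0,0,0],0,1],
    [[0,0,0],0,1],
    [[0,0,0],0,1],
  ],
)

```text
clock: 27.2
tool_pos: [0.6395, 0.0032, 0.057]
orientation: [-180.0, -0.0, -36.4]
force: [-4.8, 1.4, 11.3]
opening: 0.0007
gripper_force: 5.6
```

Call:
apply_moves(
  commands=[
    [[0,0,0.2],0,1],
    [[0,0,0.5],0,1],
    [[0,0,1.5],0,1],
    [[0,0,4],0,1],
    [[0,0,8],0,1],
    [[-2,0,11],0,1],
    [[-4,0,14],0,1],
    [[-6,0,16],0,1],
    [[-8,0,18],0,1],
    [[-10,0,18],0,1],
    [[-10,0,18],0,1],
    [[-10,0,18],0,1],
  ],
)

```text
clock: 28.2
tool_pos: [0.5389, 0.0031, 0.237]
orientation: [-179.9, -0.1, -36.4]
force: [0.2, -0.3, 0.6]
opening: 0.0005
gripper_force: 0.0
```

```bash
python3 - <<'E'
from h import *
np.set_printoptions(precision=4,suppress=True)
o=ctrl.get_obs();print(o["tool_pos"],o["force"],o["clock"])
p=ctrl.snapshot("wrist")
for n,z in(("wedge",0),("balance",0)):
    for r in ctrl.spot_point(p,n)[:3]:print(n,round(r["score"],2),np.round(r["at"]),at(p,r["at"],z))
# red end of the wedge, at height 14 mm
g=p["img"].astype(int);m=((g[:,:,0]>90)&(g[:,:,1]<70)&(g[:,:,2]<70)).astype(np.uint8)
n,l,s,c=cv2.connectedComponentsWithStats(m)
for k in range(1,n):
    if s[k,4]>80:
        b=cv2.minAreaRect(np.argwhere(l==k)[:,::-1].astype(np.float32));print(b,[at(p,q,.013)[:2] for q in cv2.boxPoints(b)])
E
```

```text
[0.5389 0.0031 0.237 ] [ 0.1558 -0.3012  0.6216] 28.2
wedge 0.91 [446. 207.] [ 0.4556 -0.0974  0.    ]
wedge 0.84 [275. 124.] [ 0.6303 -0.0029  0.    ]
wedge 0.75 [147. 157.] [0.6828 0.1229 0.    ]
balance 0.75 [251. 259.] [0.5332 0.1076 0.    ]
((296.780029296875, 159.04000854492188), (43.80000686645508, 35.20000076293945), 53.13010025024414) [array([0.6118, 0.0162]), array([ 0.6112, -0.0185]), array([ 0.5687, -0.0191]), array([0.5687, 0.0165])]
((442.6401062011719, 215.56414794921875), (64.4444580078125, 23.36542510986328), 88.02507019042969) [array([ 0.4907, -0.095 ]), array([ 0.4773, -0.1144]), array([ 0.4169, -0.081 ]), array([ 0.4308, -0.0605])]
((45.0, 317.0), (24.0, 14.0), 0.0) [array([0.6222, 0.3516]), array([0.6341, 0.3382]), array([0.6181, 0.3165]), array([0.606 , 0.3296])]
((45.6849365234375, 374.0898132324219), (34.201229095458984, 8.504876136779785), 70.90650939941406) [array([0.5888, 0.3841]), array([0.5858, 0.3736]), array([0.5475, 0.3966]), array([0.5505, 0.4074])]
((76.16233825683594, 373.0105895996094), (32.93634033203125, 8.82829761505127), 67.16634368896484) [array([0.5681, 0.3563]), array([0.5656, 0.3452]), array([0.5276, 0.3638]), array([0.53  , 0.3752])]
```

```bash
python3 -c "
from plant import ctrl
print(ctrl.close_job())"
```

```text
the job is handed in; nothing more can be done
None
```

The wedge is pushed in under the worn foot, seated at about 7 N. The corner held about 11 N with no visible dip. I let go and handed the job in at about 28 s; it returned no verdict.

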